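# Raise a control unit on keyed risers at the microscope stage

### The arm

A 6-joint arm with a two-finger parallel gripper is mounted at the origin on the work surface. World frame = base frame: x ahead of the robot, y to its left, z up, the work surface at z = 0. Lengths are in m, angles in rad, forces in N, time in s.
With the tool pointing down it reaches from about 0.4 to 0.825 m from the base axis. Payload 7 kg.
Tool frame: the origin (TCP) lies between the finger pads; the fingertips stand 8 mm ahead of it and the grasp point (between the pads) lies 11 mm behind it (arm.finger_overhang is the distance from the TCP to the fingertips, in m); z points along the fingers, y is the line along which they close (so a half turn about z gives the same grasp; the last joint's range is limited). The gripper opens to 88 mm and grips with 3 to 60 N. Pads are 19 mm wide; open, the fingers measure 130 mm over their backs; the gripper's body (78 mm by 193 mm) begins 47 mm behind the grasp point.
Start: joints at [0.288, 0.359, 0.012, 0, -1.224, -0.288], TCP at [0.675, -0, 0.198] pointing down, gripper open.
Joint ranges: [-3.07, 3.07], [-1.43, 2.12], [-1.02, 1.25], [-3.03, 1.67], [-3.05, -0], [-3.03, 3.03]. Speed limits (rad/s): [2.39, 2.39, 3.01, 3.14, 3.14, 3.14].

### API

Orientations are given as [roll, pitch, yaw] about the fixed x, y, z axes, in that order (R = Rz(yaw) Ry(pitch) Rx(roll)).
In Python, from station import arm gives the robot as it stands.
- The arm moves only by the tool move_arm, never from a script. Its argument "rows" is text: rows parted by semicolons, each of 7 numbers parted by spaces: the turn, a rotation vector about the tool's x, y, z in degrees, then the shift along the tool's x, y, z in m, then the finger opening in m, from 0 to 0.0876. A call has 1 to 8 rows; each row shifts and turns the commanded pose from where the row before left it, along the tool's axes as they then stand; what a row does not reach is not made up. A row lasts 1/8 s, in which the tool goes at most 62.5 mm and 10.7 degrees, less where a joint would pass 70% of its speed; a pose out of reach is approached as far as the arm can. A call is refused whole if a number of a shift passes 0.0625 or a number of a turn 10.7, either way. A call with a gripper value outside its range is refused whole. The fingers move at their own pace and stop on an object; "squeeze" is the grip in N (left out, the last holds). Time passes only in rows, so rows that do not move let the fingers close. It gives the time, the measured TCP pose, the force, the opening and the grip force at its end, in the units of the state.
- arm.get_state(): the state, without advancing time (a new reading comes with each control period).
- arm.grab_frame(name): name is "scene" or "side" or "wrist"; returns (picture, depth): 400x640x3 uint8, blue, green, red; 400x640 float32, m along the optical axis (not along the pixel's ray), 0 where there is no reading.
- arm.camera_model(name): a dict with "mtx" (3x3 intrinsics, pixels), "camera_from_world" (4x4, takes a point from world to camera coordinates); the wrist camera has in their place "mount" (4x4, takes a point from camera to tool coordinates, whose origin is the TCP and whose axes are the flange's). Camera axes: x right, y down, z forward; pixel columns grow to the right and rows downward; lengths in m; the calibration is good to about 2 mm. A picture is of the moment at which its call begins: read the wrist's pose just before it. camera_model takes no time and is no camera call.
- arm.job_done(): hands the job in; it is judged then, once.
The state is a dict: "t": time; "q": joint angles; "qd": joint speeds; "joint_efforts": joint torques, N m; "eef_pos": TCP position; "ee_rot": TCP orientation; "force": force on the tool from outside, world axes, zero at the start; "moment": the same for the moment, N m; "width": finger opening in m; "gripper_force": force on a finger pad.
Only numpy, scipy, OpenCV 4.12 (cv2) and the standard library are available. Lean on these libraries where they do the work, as an engineer would, in place of code of your own. Each camera call takes 0.05 s, during which the arm holds its last target. There are 200 camera calls.

### The job

Bring the opened control unit up to viewing height: first set the blue keyed riser on the sliding carriage of the microscope stage, then the control-unit carrier on the riser, red mark over red mark, so that both lugs of each part drop fully home in the pockets below and each part sits flush and level. The carriage may stand anywhere along its short travel, so feel for the pockets gently without forcing or dropping anything, let go of the stack, and leave the other things on the bench where they are.

Things in the scene. Friction and masses are not known exactly. Their poses are not given: they have to be found in the camera images.
- stage: Fixed microscope stage: black bed 120 (x) by 180 (y) mm with two steel rails along y; origin: centre of its underside, on the bench, z up. On it an aluminium carriage, top 50 mm above the bench, slides along y up to 15 mm either way, stiffly (about 14 N; it stays where left). It starts up to 12 mm off centre; its position is NOT reported: feel for it or see it.
- stage_top (a point): Point fixed to the bed, 50 mm above its origin: the centre of the carriage's top when the carriage is mid-travel. The carriage top is flat, 80 (x) by 150 (y) mm, with two pockets 12 mm deep: wide, 40 (x) by 24 (y) mm, centred 42 mm to +y of the carriage's centre (red stripe at that end); narrow, 24 by 24 mm, 42 mm to -y.
- riser_mid (a point): Blue riser block, 54 (x) by 120 (y) mm, 60 mm high in all, about 0.35 kg, plain sides to grip; red marks at the +y end. This is its centre, 30 mm above the lugs' underside. Two steel lugs stick out 10 mm below (it stands on them): wide, 36 (x) by 20 (y) mm, at y = +42 mm; narrow, 20 by 20 mm, at y = -42: 2 mm play all round in a pocket. Seated, this point is 20 mm above the carriage top.
- riser_top (a point): Centre of the riser's flat top face, 30 mm above its centre. The top has the same two pockets as the carriage, 14 mm deep: wide, 40 (x) by 24 (y) mm, at y = +42 mm; narrow, 24 by 24 mm, at y = -42 mm.
- carrier_mid (a point): Control-unit carrier: aluminium plate 90 (x) by 140 (y) mm with a green circuit board, 58 mm high in all with its rib, about 0.35 kg. This is its centre, 29 mm above the lugs' underside; the board's top is 9 mm below it. Under the plate, the same lugs as the riser's, 10 mm high: wide at y = +42 mm (red stripe on the board there), narrow at y = -42. Seated, this point is 49 mm above the riser's centre.
- carrier_rib (a point): Centre of the carrier's black upright grip rib, which stands in the middle of the board: 12 mm thick (x), 70 mm long (y), 38 mm high above the board; this point is 10 mm above the carrier's centre.
- driver: Bystander: loose screwdriver lying on the bench, 150 mm long, origin under its middle.
- flux: Bystander: loose flux jar, 44 mm across, 60 mm high, origin at its underside.
- spool: Bystander: loose metal spool, 54 mm across, 40 mm high, origin at its underside.
- brush: Bystander: loose brush lying on the bench, 140 mm long, origin under its middle.
- tin: Bystander: loose flat round tin, 60 mm across, 22 mm high, origin at its underside.
- meter: Bystander: loose yellow multimeter lying flat, 80 by 150 by 32 mm, origin at its underside.
- torch: Bystander: loose red work torch lying flat, 40 by 150 by 28 mm, origin at its underside.
There are look-alikes about, which are no part of the job. What is shaped like the part that bears carrier_mid but orange is not meant.

How it is judged:
By the outcome, as a careful person would: the job done as asked, in the order asked, and still so for the second after the job is handed in, with the robot touching nothing.
It also fails if it takes over 72 s, if anything falls off the work surface, if the arm or the gripper's body presses on something with over 40 N, if the wrist force passes 120 N, or if a joint passes its speed limit or range.

## Working session

There is one attempt and no reset: what is moved stays moved. The work goes in short steps, Python scripts to look and compute and a tool call to move; the robot and the scene stay as the last step left them, time stands still between calls to the robot, and variables do not carry over. Pictures are saved under pics/ and viewed, at most 10 in all, crops included, and the job is handed in when it is done.

Besides the shell and the picture viewer there is one more tool, called after ">>>" as name(argument=value, ...) on one line, values as JSON. move_arm: Moves the arm, as the interface text tells. Its arguments: {"type":"object","properties":{"rows":{"type":"string"},"squeeze":{"type":"number"}},"required":["rows"]}

```bash
mkdir -p pics; ls; cat > h.py <<'E'
from station import arm
import numpy as np, cv2
from scipy.spatial.transform import Rotation as R
def look(name,fn=None):
    s=arm.get_state(); im,d=arm.grab_frame(name); m=arm.camera_model(name)
    if name=="wrist":
        T=np.eye(4);T[:3,:3]=R.from_euler('xyz',s['ee_rot']).as_matrix();T[:3,3]=s['eef_pos'];W=T@np.array(m['mount'])
    else: W=np.linalg.inv(np.array(m['camera_from_world']))
    K=np.array(m['mtx'])
    v,u=np.mgrid[:d.shape[0],:d.shape[1]]
    P=np.stack([(u-K[0,2])/K[0,0]*d,(v-K[1,2])/K[1,1]*d,d],-1)@W[:3,:3].T+W[:3,3]
    P[d==0]=np.nan
    if fn: cv2.imwrite('pics/'+fn+'.png',im); np.savez('/tmp/'+fn+'.npz',im=im,P=P,W=W,K=K)
    return im,P
E
python3 - <<'E'
from h import *
s=arm.get_state(); print({k:np.round(v,3) for k,v in s.items()})
a,_=look("scene","s0"); b,_=look("side","d0"); look("wrist","w0")
cv2.imwrite('pics/both.png',np.vstack([cv2.resize(a,(480,300)),cv2.resize(b,(480,300))]))
E
```

```text
pics
{'t': np.float64(0.0), 'q': array([ 0.288,  0.359,  0.011, -0.   , -1.224, -0.288]), 'qd': array([-0.   ,  0.001,  0.001,  0.001,  0.001, -0.001]), 'joint_efforts': array([-1.0000e-03, -5.8273e+01,  2.9306e+01,  6.9970e+00,  7.0000e-03,
       -0.0000e+00]), 'eef_pos': array([ 0.674, -0.   ,  0.197]), 'ee_rot': array([ 3.14 , -0.   , -1.571]), 'force': array([ 0.106, -0.213, -0.415]), 'moment': array([-0.031,  0.044,  0.033]), 'gripper_force': np.float64(0.0), 'width': np.float64(0.088)}
```

View pics/s0.png

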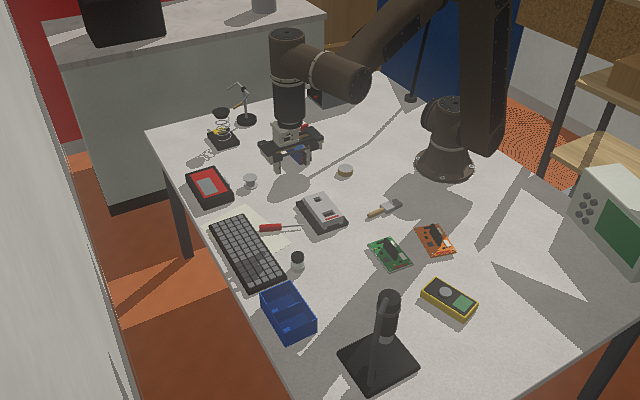

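View pics/d0.png

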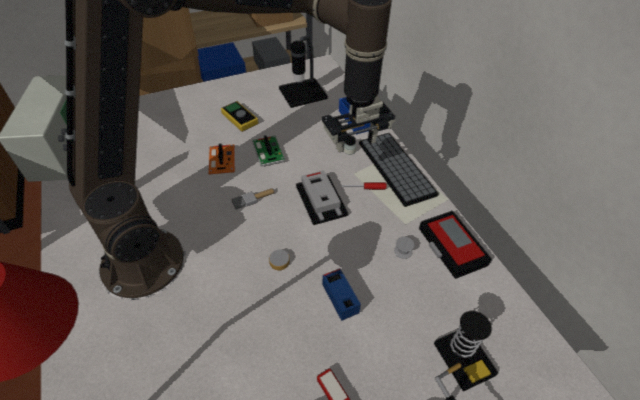

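The scene view shows the stage at (321,212), the green carrier at (390,252), its orange look-alike at (435,240), and the riser partly hidden under the gripper. The side view shows the stage at (322,197), the riser at (341,294), and the green carrier at (268,150).

```bash
python3 - <<'E'
from h import *
def show(n,box,k):
    d=np.load(f'/tmp/{n}.npz');x0,y0,x1,y1=box
    return cv2.resize(d['im'][y0:y1,x0:x1],(390,280),interpolation=cv2.INTER_CUBIC)
A=show('d0',(290,160,360,210+0),1)
B=show('d0',(310,265,370,325),1)
C=show('d0',(240,130,300,170),1)
D=show('s0',(290,185,355,235),1)
cv2.imwrite('pics/c1.png',np.vstack([np.hstack([A,B]),np.hstack([C,D])]))
def comp(n,mask,name):
    P=np.load(f'/tmp/{n}.npz')['P'];p=P[mask];p=p[~np.isnan(p).any(1)]
    r=cv2.minAreaRect(p[:,:2].astype(np.float32)*1000);print(name,len(p),'rect',np.round(r[0],1),np.round(r[1],1),round(r[2],1),'z',np.round(np.percentile(p[:,2],[5,50,95]),3))
for n,boxes in {'d0':dict(riser=(318,265,364,322),stage=(292,165,352,225),carr=(248,130,290,168)),'s0':dict(stage=(290,185,352,238),carr=(360,230,418,275))}.items():
    d=np.load(f'/tmp/{n}.npz');P=d['P'];hsv=cv2.cvtColor(d['im'],cv2.COLOR_BGR2HSV)
    for k,(x0,y0,x1,y1) in boxes.items():
        b=np.zeros(P.shape[:2],bool);b[y0:y1,x0:x1]=1
        z=P[...,2]
        lo,hi={'riser':(.053,.068),'stage':(.044,.056),'carr':(.015,.027)}[k]
        comp(n,b&(z>lo)&(z<hi),n+k)
        if k=='carr': comp(n,b&(z>.04),n+'rib')
        red=b&((hsv[...,0]<8)|(hsv[...,0]>172))&(hsv[...,1]>120)&(z>.01);comp(n,red,'red') if red.sum()>2 else None
E
```

```text
d0riser 722 rect [ 482.3 -332.3] [ 55.6 123.6] 1.7 z [0.055 0.06  0.063]
d0stage 806 rect [577.3  31.9] [156.2  82. ] 86.7 z [0.046 0.05  0.054]
red 14 rect [592.7  14.6] [ 33.1 177.9] 9.7 z [0.017 0.05  0.055]
d0carr 569 rect [489.8 303.6] [142.1  90.2] 85.6 z [0.016 0.021 0.025]
d0rib 68 rect [490.1 302.4] [72.3 13. ] 85.2 z [0.044 0.056 0.061]
red 5 rect [494.1 368.1] [10.  37.9] 86.8 z [0.017 0.023 0.026]
s0stage 615 rect [579.4  32.8] [156.4  85.1] 87.1 z [0.045 0.049 0.053]
red 17 rect [580.7  97.7] [12.8 50.6] 83.7 z [0.045 0.049 0.054]
s0carr 716 rect [446.2 311.7] [142.8 184.9] 84.2 z [0.016 0.02  0.025]
s0rib 108 rect [493.1 308.1] [73.5 13.2] 86.1 z [0.041 0.055 0.061]
red 17 rect [495.9 368.2] [ 8.6 48.3] 85.1 z [0.018 0.021 0.024]
```

View pics/c1.png

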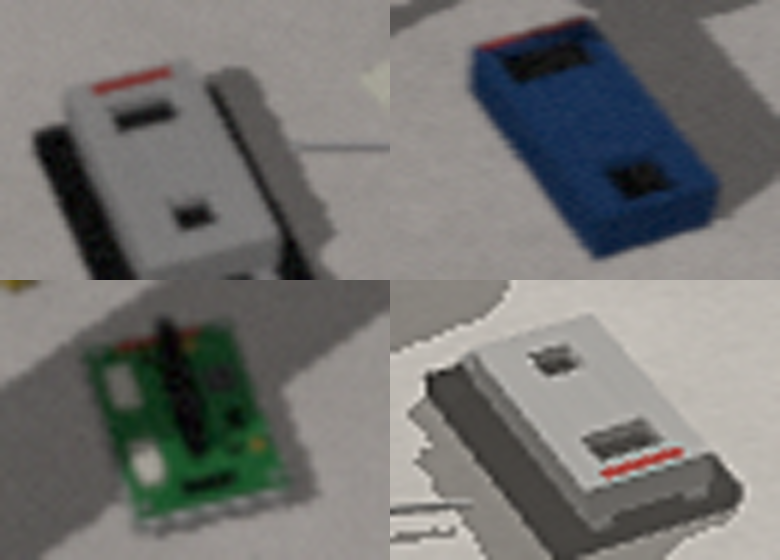

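Stage carriage is at about (0.578, 0.032) with yaw about -3°. The riser is at (0.482, -0.332), yaw about +1.7°. The green carrier is at (0.491, 0.304), yaw about -4.5°. All red ends point to +y, and the sizes match those given. I'm moving above the riser.

>>> move_arm(rows="0 0 -1.7 0 0 0 0.0876; 0 0 0 0.0475 0.0275 0 0.0876; 0 0 0 0.0475 0.0275 0 0.0876; 0 0 0 0.0475 0.0275 0 0.0876; 0 0 0 0.0475 0.0275 0 0.0876; 0 0 0 0.0475 0.0275 0 0.0876; 0 0 0 0.0475 0.0275 0 0.0876; 0 0 0 0.0475 0.0275 0 0.0876")

```text
t: 1.15
eef_pos: [0.4914, -0.3394, 0.1979]
ee_rot: [-3.141, -0.0, -1.54]
force: [0.8, -0.8, -0.5]
width: 0.0875
gripper_force: 0.0
```

>>> move_arm(rows="0 0 0 0 0 0 0.0876; 0 0 0 0 0 0 0.0876")

```text
t: 1.4
eef_pos: [0.4923, -0.3382, 0.1977]
ee_rot: [-3.142, 0.0, -1.541]
force: [-0.2, 0.5, -0.1]
width: 0.0875
gripper_force: 0.0
```

```bash
cat >> h.py <<'E'
def rect(P,mask,name=''):
    p=P[mask];p=p[~np.isnan(p).any(1)]
    r=cv2.minAreaRect(p[:,:2].astype(np.float32)*1000);w,h=r[1];a=r[2]
    if w>h: a-=90
    if a>45:a-=90
    print(name,len(p),'c',np.round(r[0],1),'size',np.round(sorted(r[1]),1),'yaw(long=y)',round(a,2),'z',np.round(np.percentile(p[:,2],[5,50,95]),4))
    return r
def tooldelta(target,yaw=None):
    s=arm.get_state();M=R.from_euler('xyz',s['ee_rot']);d=M.inv().apply(np.array(target)-s['eef_pos'])
    print('tool shift',np.round(d,4),'world yaw now',np.round(np.degrees(s['ee_rot'])-[180,0,-90],2),'pos',np.round(s['eef_pos'],4))
E
python3 - <<'E'
from h import *
im,P=look('wrist','w1'); z=P[...,2]
hsv=cv2.cvtColor(im,cv2.COLOR_BGR2HSV); blue=(abs(hsv[...,0].astype(int)-110)<15)&(hsv[...,1]>100)
m=(z>.055)&(z<.066)&(abs(P[...,0]-.482)<.08)&(abs(P[...,1]+.332)<.1)
r=rect(P,m,'riser'); rect(P,m&blue,'blue')
c=np.array(r[0])/1000; tooldelta([*c,.034])
E
```

```text
riser 4114 c [ 480.4 -332.7] size [ 54. 119.] yaw(long=y) 1.65 z [0.0585 0.0597 0.0609]
blue 3845 c [ 480.7 -333.5] size [ 53.1 117.5] yaw(long=y) 1.8 z [0.0584 0.0597 0.0609]
tool shift [-0.0053  0.0121  0.1637] world yaw now [-3.5999e+02  1.0000e-02  1.7400e+00] pos [ 0.4927 -0.3377  0.1977]
```

View pics/w1.png

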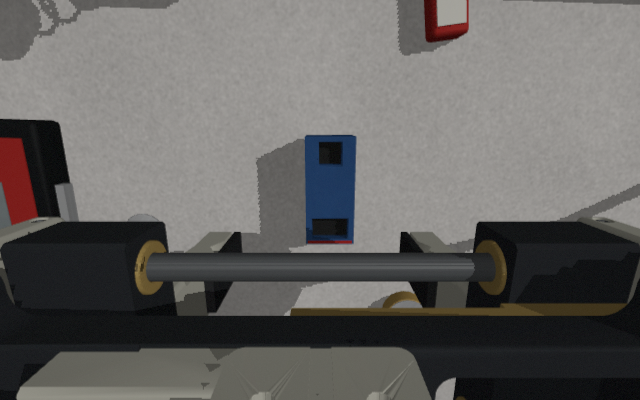

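The wrist view shows the riser at (330,190), fully visible, with its red end toward the gripper (+y) and nothing close beside it. I'm descending and gripping.

>>> move_arm(rows="0 0 0 -0.0053 0.0121 0.02 0.0876; 0 0 0 0 0 0.05 0.0876; 0 0 0 0 0 0.05 0.0876; 0 0 0 0 0 0.03 0.0876; 0 0 0 0 0 0.014 0.0876; 0 0 0 0 0 0 0.0876; 0 0 0 0 0 0 0.04; 0 0 0 0 0 0 0.04", squeeze=30)

```text
t: 2.45
eef_pos: [0.4811, -0.3334, 0.0351]
ee_rot: [-3.139, -0.001, -1.541]
force: [-0.6, 0.3, 0.7]
width: 0.0731
gripper_force: 0.0
```

>>> move_arm(rows="0 0 0 0 0 0 0.04; 0 0 0 0 0 0 0.04; 0 0 0 0 0 0 0.04")

```text
t: 2.82
eef_pos: [0.4802, -0.3332, 0.0339]
ee_rot: [-3.141, -0.0, -1.541]
force: [-0.3, -0.1, -0.4]
width: 0.0439
gripper_force: 0.0
```

```bash
python3 - <<'E'
from h import *
s=arm.get_state();print(s['width'],s['gripper_force'])
a,_=look('wrist','w2');b,P=look('side','d2')
cv2.imwrite('pics/c2.png',np.vstack([cv2.resize(a[100:400],(600,280)),cv2.resize(b[220:360,240:440],(600,320))]))
E
```

```text
0.04387611830699201 0.0
```

View pics/c2.png

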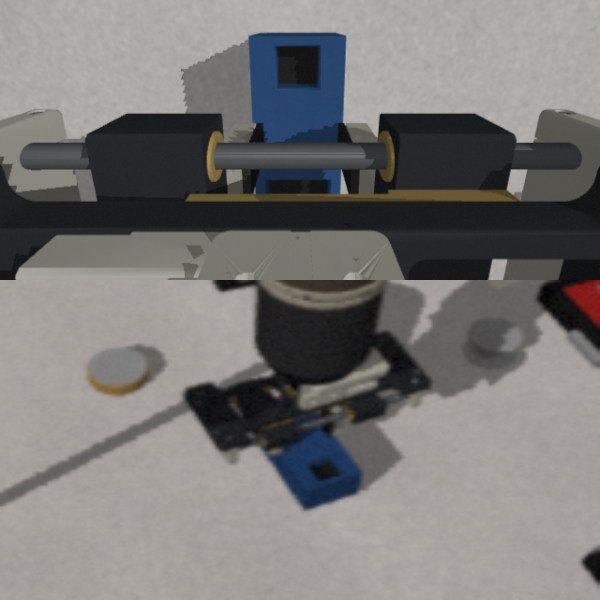

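The riser is between the fingers and not held yet, so I'll keep closing.

>>> move_arm(rows="0 0 0 0 0 0 0.0; 0 0 0 0 0 0 0.0; 0 0 0 0 0 0 0.0; 0 0 0 0 0 0 0.0", squeeze=35)

```text
t: 3.42
eef_pos: [0.4802, -0.3331, 0.0338]
ee_rot: [-3.142, -0.0, -1.541]
force: [0.4, 0.8, -0.2]
width: 0.0055
gripper_force: 0.0
```

```bash
python3 - <<'E'
from h import *
s=arm.get_state();print(s['width'],s['gripper_force'])
a,P=look('wrist','w3');b,_=look('scene','s3')
print(arm.finger_overhang, np.round(arm.camera_model('wrist')['mount'],3))
cv2.imwrite('pics/c3.png',np.vstack([a,cv2.resize(b[100:200,200:400],(400,200),interpolation=cv2.INTER_CUBIC)] if 0 else [cv2.resize(a,(640,300),interpolation=cv2.INTER_AREA),cv2.resize(b[100:194,190:390],(640,300),interpolation=cv2.INTER_CUBIC)]))
m=(abs(P[...,2]-.06)<.004)&(abs(P[...,0]-.48)<.04)&(abs(P[...,1]+.35)<.06)
rect(P,m)
E
```

```text
0.005475406897002621 0.0
0.008 [[ 0.    -0.968 -0.249  0.067]
 [ 1.    -0.     0.001  0.001]
 [-0.001 -0.249  0.968 -0.187]
 [ 0.     0.     0.     1.   ]]
 7312 c [ 481.2 -348.3] size [54.3 89.6] yaw(long=y) 1.63 z [0.0586 0.0597 0.0607]
```

View pics/c3.png

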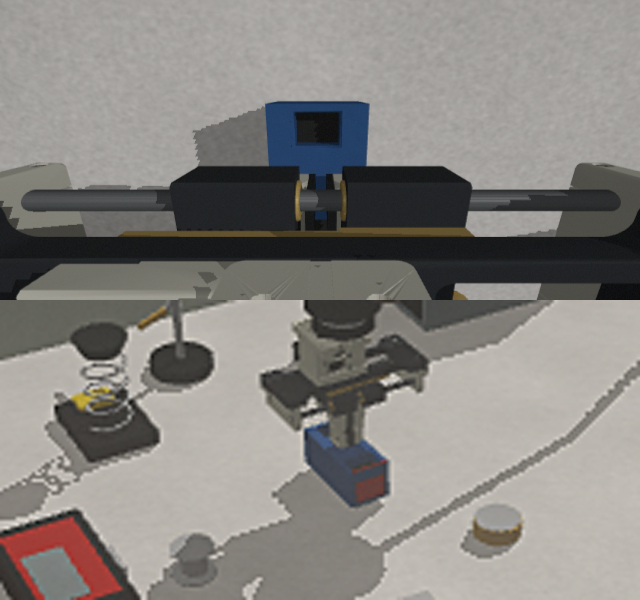

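```bash
python3 - <<'E'
from h import *
for n in ('s0','s3','d0'):
    d=np.load(f'/tmp/{n}.npz');P=d['P'];im=d['im']
    c=np.array([.674,0]) if n[1]=='0' else np.array([.48,-.333])
    near=(np.hypot(P[...,0]-c[0],P[...,1]-c[1])<.11)&(P[...,2]>.01)&(P[...,2]<.4)
    hsv=cv2.cvtColor(im,cv2.COLOR_BGR2HSV); near&=~((hsv[...,1]>120)&(hsv[...,2]>40)&(abs(hsv[...,0].astype(int)-110)<15))
    p=P[near]
    for z in np.arange(.02,.32,.01):
        q=p[(p[:,2]>=z)&(p[:,2]<z+.01)]
        if len(q): print(n,round(z,2),len(q),np.round([q[:,0].min(),q[:,0].max(),q[:,1].min(),q[:,1].max()],3))
d=np.load('/tmp/s3.npz');P=d['P']
for v in range(122,160,2): print(v,[int(1000*P[v,u,2]) for u in range(284,312,2)])
E
```

```text
s0 0.02 116 [ 0.577  0.784 -0.07   0.097]
s0 0.03 58 [ 0.567  0.622 -0.047  0.096]
s0 0.04 199 [ 0.567  0.623 -0.048  0.094]
s0 0.05 138 [ 0.565  0.623 -0.039  0.095]
s0 0.22 12 [ 0.621  0.728 -0.008  0.01 ]
s0 0.23 35 [ 0.618  0.736 -0.013  0.015]
s0 0.24 41 [ 0.616  0.738 -0.01   0.016]
s0 0.25 32 [ 0.615  0.739 -0.006  0.015]
s0 0.26 38 [ 0.613  0.74  -0.006  0.015]
s0 0.27 28 [ 0.615  0.741 -0.005  0.016]
s0 0.28 11 [ 0.621  0.763 -0.019  0.031]
s0 0.29 66 [ 0.589  0.766 -0.037  0.042]
s0 0.3 162 [ 0.59   0.767 -0.038  0.043]
s0 0.31 183 [ 0.582  0.773 -0.036  0.045]
s3 0.02 58 [ 0.454  0.515 -0.394 -0.267]
s3 0.03 55 [ 0.455  0.515 -0.388 -0.265]
s3 0.04 77 [ 0.45   0.515 -0.395 -0.267]
s3 0.05 121 [ 0.455  0.516 -0.399 -0.266]
s3 0.06 73 [ 0.459  0.517 -0.387 -0.262]
s3 0.07 19 [ 0.465  0.503 -0.336 -0.316]
s3 0.08 21 [ 0.463  0.503 -0.345 -0.315]
s3 0.09 25 [ 0.462  0.504 -0.332 -0.316]
s3 0.1 25 [ 0.459  0.505 -0.341 -0.317]
s3 0.11 9 [ 0.465  0.511 -0.33  -0.319]
s3 0.12 9 [ 0.398  0.57  -0.363 -0.298]
s3 0.13 74 [ 0.395  0.574 -0.374 -0.288]
s3 0.14 129 [ 0.398  0.576 -0.36
[... 1811 characters left out ...]
 -7, -2, 103, 116, 107, 108, 106, 96, 0, 6, -4, 0]
138 [1, -2, -1, 0, 61, 106, 97, 101, 96, 94, -3, 0, -3, 2]
140 [1, 62, 58, 51, 50, 88, 88, 93, 88, 79, 4, -4, -1, 1]
142 [-3, 58, 63, 58, 47, 80, 79, 77, 81, 71, 0, -6, 1, 3]
144 [6, 47, 58, 61, 63, 68, 71, 69, 69, 65, 59, 6, -6, 4]
146 [-1, 35, 42, 64, 62, 58, 64, 56, 59, 59, 57, 60, 0, 4]
148 [0, 25, 34, 40, 57, 62, 56, 58, 60, 63, 62, 57, 63, 0]
150 [3, 11, 27, 34, 45, 51, 61, 55, 54, 47, 42, 44, 56, 55]
152 [-1, 0, 18, 27, 35, 42, 55, 61, 49, 42, 62, 65, 54, 61]
154 [-7, 2, -4, 15, 24, 30, 47, 55, 56, 59, 50, 49, 42, 45]
156 [-4, 5, 4, -1, 14, 26, 35, 46, 50, 46, 45, 42, 35, 34]
158 [-1, -2, -2, -5, 2, 12, 24, 40, 42, 40, 34, 33, 31, 19]
```

The depth data shows the true fingertips about 28 mm behind the reported TCP: lowest finger point is 0.226 with the TCP at 0.198. The stated figure is 8 mm ahead, so the fingers closed just above the riser without touching it. I'll reopen and go about 38 mm lower, watching the force.

>>> move_arm(rows="0 0 0 0 0 -0.015 0.0876; 0 0 0 0 0 0 0.0876; 0 0 0 0 0 0 0.0876; 0 0 0 0 0 0 0.0876; 0 0 0 0 0 0 0.0876; 0 0 0 0 0 0 0.0876; 0 0 0 0 0 0 0.0876; 0 0 0 0 0 0 0.0876")

```text
t: 4.53
eef_pos: [0.4801, -0.3331, 0.0487]
ee_rot: [3.141, 0.0, -1.541]
force: [0.1, -0.0, -0.9]
width: 0.0758
gripper_force: 0.0
```

>>> move_arm(rows="0 0 0 0 0 0 0.0876; 0 0 0 0 0 0.015 0.0876; 0 0 0 0 0 0.01 0.0876; 0 0 0 0 0 0.01 0.0876; 0 0 0 0 0 0.01 0.0876; 0 0 0 0 0 0.008 0.0876; 0 0 0 0 0 0 0.0876")

```text
t: 5.4
eef_pos: [0.4797, -0.333, -0.0051]
ee_rot: [3.14, 0.0, -1.541]
force: [-0.1, 0.4, -0.3]
width: 0.0877
gripper_force: 0.0
```

>>> move_arm(rows="0 0 0 0 0 0 0.04; 0 0 0 0 0 0 0.04; 0 0 0 0 0 0 0.04; 0 0 0 0 0 0 0.04; 0 0 0 0 0 0 0.04; 0 0 0 0 0 0 0.04", squeeze=35)

```text
t: 6.15
eef_pos: [0.481, -0.3333, -0.0039]
ee_rot: [-3.14, -0.001, -1.541]
force: [2.1, 0.4, 1.7]
width: 0.0541
gripper_force: 35.0
```

The riser is gripped: 54.1 mm opening, 35 N. I'm lifting it and moving to where the wrist camera sees the carriage.

>>> move_arm(rows="0 0 0 0 0 -0.01 0.04; 0 0 0 0 0 -0.03 0.04; 0 0 0 0 0 -0.05 0.04; 0 0 0 0 0 -0.05 0.04; 0 0 0 0 0 -0.01 0.04; 0 0 0 -0.03 -0.007 0 0.04; 0 0 0 -0.045 -0.011 0 0.04; 0 0 0 -0.045 -0.011 0 0.04")

```text
t: 7.15
eef_pos: [0.5039, -0.2109, 0.1441]
ee_rot: [3.138, 0.001, -1.543]
force: [1.4, -0.6, -4.6]
width: 0.0541
gripper_force: 35.0
```

>>> move_arm(rows="0 0 0 -0.055 -0.0135 0 0.04; 0 0 0 -0.055 -0.0135 0 0.04; 0 0 0 -0.055 -0.0135 0 0.04; 0 0 0 -0.055 -0.0135 0 0.04; 0 0 0 -0.055 -0.0135 0 0.04; 0 0 0 -0.045 -0.011 0 0.04; 0 0 4.7 -0.016 -0.007 0 0.04; 0 0 0 0 0 0 0.04")

```text
t: 8.15
eef_pos: [0.5798, 0.1268, 0.1438]
ee_rot: [3.138, -0.001, -1.622]
force: [0.9, -0.3, -5.2]
width: 0.0538
gripper_force: 35.0
```

```bash
python3 - <<'E'
from h import *
s=arm.get_state();print(s['t'],np.round(s['eef_pos'],4),np.degrees(s['ee_rot']),s['width'],np.round(s['force'],1))
im,P=look('wrist','w4')
x,y,z=P[...,0],P[...,1],P[...,2]
m=(abs(z-.05)<.004)&(abs(x-.578)<.06)&(abs(y-.03)<.11)
rect(P,m,'carr')
m=(abs(z-.1495+.0)>1)|((z>.18)&(z<.23)&(abs(x-s['eef_pos'][0])<.05))
E
```

```text
8.15 [0.5798 0.1268 0.1438] [ 1.79799546e+02 -8.24050479e-02 -9.29312968e+01] 0.05375183595722882 [ 0.9 -0.3 -5.2]
carr 11503 c [574.6  16.7] size [ 80.4 109.4] yaw(long=y) -2.99 z [0.0485 0.0498 0.051 ]
```

View pics/w4.png

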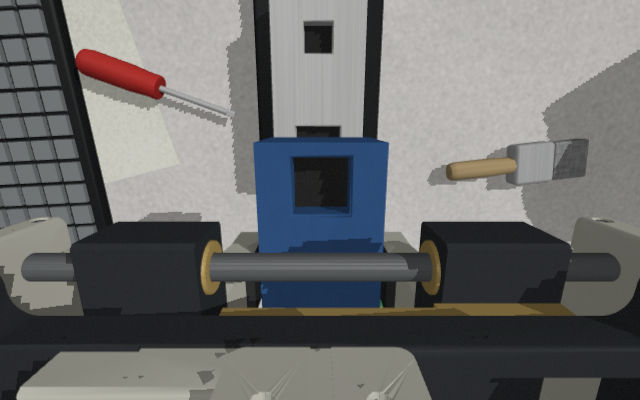

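The wrist view shows the carriage's narrow pocket at (318,38) and the riser's own narrow pocket at (321,183), so I can measure the two relative to each other.

```bash
cat >> h.py <<'E'
def rimrect(d,box,zt,thr,ch,name):
    x0,y0,x1,y1=box; g=cv2.GaussianBlur(d['im'],(3,3),0)[y0:y1,x0:x1].astype(int)
    g=g.max(2)
    m=((g<thr)*255).astype(np.uint8)
    n,l,st,_=cv2.connectedComponentsWithStats(m); k=1+st[1:,4].argmax()
    v,u=np.where(l==k); K,W=d['K'],d['W']
    # pixel-extents: use corners of pixels
    pts=[]
    for du in(-.5,.5):
        for dv in(-.5,.5):
            r=np.stack([(u+x0+du-K[0,2])/K[0,0],(v+y0+dv-K[1,2])/K[1,1],np.ones(len(u))],-1)@W[:3,:3].T
            pts.append(W[:3,3]+r*((zt-W[2,3])/r[:,2])[:,None])
    p=np.vstack(pts); r=cv2.minAreaRect(p[:,:2].astype(np.float32)*1000)
    print(name,'px',u.min()+x0,u.max()+x0,v.min()+y0,v.max()+y0,'c',np.round(r[0],1),'size',np.round(r[1],1),'ang',round(r[2],1)); return r
E
python3 - <<'E'
from h import *
d=np.load('/tmp/w4.npz');im=d['im'];P=d['P']
print(im[38,295:345:3].max(1), im[183,280:365:4].max(1))
print(im[10:70:3,318].max(1), im[145:225:4,321].max(1))
x,y,z=P[...,0],P[...,1],P[...,2]
b=np.zeros(z.shape,bool);b[130:250,245:395]=1
m=b&(z>.19)&(z<.23); r=rect(P,m,'risertop'); zt=np.nanmedian(z[m]);print(zt)
rimrect(d,(295,10,345,70),.05,110,0,'carpocket')
rimrect(d,(280,148,365,225),zt,60,0,'riserpocket')
# sides of the riser top: fit yaw by left/right edges; wide pocket edges y
E
```

```text
[172 169 169 101  37  35  38  36  25  22  24  24  43 169 168 170 170] [120 121 120  93  34  35  37  36  36  36  35  22  23  19  25  20  25  60
  82 119 119 119]
[171 172 172 164  73  62  24  23  34  37  35  34  33  35  53 173 172 172
 172 172] [119 119 119  54  25  23  25  23  23  35  35  21  22  36  31  26  87  96
 113 121]
risertop 14347 c [577.5  93.1] size [52.6 73.1] yaw(long=y) -2.65 z [0.1939 0.2071 0.2083]
0.20710737842720833
carpocket px 304 332 21 53 c [573.1 -10.2] size [25.  24.5] ang 87.1
riserpocket px 293 349 157 207 c [576.3  83.3] size [21.3 23. ] ang 87.0
```

```bash
python3 - <<'E'
from h import *
d=np.load('/tmp/w4.npz');im=d['im'];P=d['P']
b=rimrect(d,(295,10,345,70),.05,130,0,'carpocket')
for t in(100,108):a=rimrect(d,(280,148,365,225),.2071,t,0,'riserpocket')
v=(np.array(b[0])-a[0])/1000
M=R.from_euler('xyz',arm.get_state()['ee_rot']); print('tool shift',np.round(M.inv().apply([*v,0]),4))
E
```

```text
carpocket px 303 333 21 53 c [573.  -10.2] size [25.  25.8] ang 87.1
riserpocket px 290 353 155 216 c [576.1  84.9] size [26.1 25.9] ang 87.1
riserpocket px 290 353 154 217 c [576.   85.2] size [26.9 26.1] ang 88.1
tool shift [ 0.0954 -0.0018  0.0001]
```

>>> move_arm(rows="0 0 0 0.03 -0.0018 0 0.04; 0 0 0 0.04 0 0 0.04; 0 0 0 0.0247 0 0 0.04; 0 0 0 0 0 0.03 0.04; 0 0 0 0 0 0.03 0.04; 0 0 0 0 0 0.02 0.04; 0 0 0 0 0 0.01 0.04; 0 0 0 0 0 0 0.04")

```text
t: 9.2
eef_pos: [0.5772, 0.0306, 0.0552]
ee_rot: [3.14, -0.001, -1.623]
force: [1.1, -0.7, -4.8]
width: 0.0538
gripper_force: 35.0
```

```bash
python3 - <<'E'
from h import *
s=arm.get_state();print(s['t'],np.round(s['eef_pos'],4),np.degrees(s['ee_rot']),np.round(s['force'],1))
for n in('side','scene'):
    im,P=look(n,n+'5');x,y,z=P[...,0],P[...,1],P[...,2]
    hsv=cv2.cvtColor(im,cv2.COLOR_BGR2HSV);blue=(abs(hsv[...,0].astype(int)-110)<15)&(hsv[...,1]>100)
    near=(abs(x-.578)<.06)&(abs(y-.03)<.1)
    rect(P,near&blue&(z>.05)&(z<.14),n+' riser'); rect(P,near&(abs(z-.05)<.004)&~blue,n+' carriage')
E
```

```text
9.2 [0.5772 0.0306 0.0552] [ 1.79906420e+02 -4.12053056e-02 -9.30129026e+01] [ 1.1 -0.7 -4.8]
side riser 500 c [575.3  13.8] size [57.8 94.7] yaw(long=y) -3.6 z [0.0763 0.1156 0.1218]
side carriage 303 c [577.1  28. ] size [ 81.6 152. ] yaw(long=y) -2.99 z [0.047  0.0501 0.0531]
scene riser 11 c [586.7  28.4] size [ 19.1 101.3] yaw(long=y) -34.12 z [0.1158 0.1183 0.1218]
scene carriage 247 c [580.8  33.1] size [ 83.2 153.4] yaw(long=y) -3.04 z [0.0464 0.0496 0.0529]
```

>>> move_arm(rows="0 0 0 0 0 0.004 0.04; 0 0 0 0 0 0.002 0.04; 0 0 0 0 0 0.002 0.04; 0 0 0 0 0 0.002 0.04; 0 0 0 0 0 0 0.04")

```text
t: 9.93
eef_pos: [0.5778, 0.0313, 0.0456]
ee_rot: [3.141, -0.0, -1.623]
force: [0.1, 0.2, -3.7]
width: 0.0541
gripper_force: 35.0
```

>>> move_arm(rows="0 0 0 0 0 0.001 0.04; 0 0 0 0 0 0.001 0.04; 0 0 0 0 0 0.001 0.04; 0 0 0 0 0 0 0.04")

```text
t: 10.42
eef_pos: [0.5779, 0.0314, 0.0427]
ee_rot: [3.141, -0.0, -1.623]
force: [0.1, 0.1, -5.2]
width: 0.0536
gripper_force: 35.0
```

No contact with the lugs about 3 mm below the carriage top, so they are in the pockets. I'll carry on down to seating.

>>> move_arm(rows="0 0 0 0 0 0.0015 0.04; 0 0 0 0 0 0.0015 0.04; 0 0 0 0 0 0.001 0.04; 0 0 0 0 0 0.001 0.04; 0 0 0 0 0 0 0.04")

```text
t: 11.05
eef_pos: [0.5779, 0.0314, 0.0376]
ee_rot: [3.141, -0.0, -1.623]
force: [-0.1, 0.1, -4.8]
width: 0.0535
gripper_force: 35.0
```

>>> move_arm(rows="0 0 0 0 0 0.001 0.04; 0 0 0 0 0 0.0005 0.04; 0 0 0 0 0 0 0.04")

```text
t: 11.42
eef_pos: [0.5779, 0.0314, 0.0362]
ee_rot: [3.142, -0.0, -1.623]
force: [0.8, -0.9, -4.2]
width: 0.0538
gripper_force: 35.0
```

>>> move_arm(rows="0 0 0 0 0 0.0005 0.04; 0 0 0 0 0 0.0005 0.04; 0 0 0 0 0 0 0.04")

```text
t: 11.8
eef_pos: [0.578, 0.0314, 0.0362]
ee_rot: [-3.141, -0.0, -1.623]
force: [-4.3, 0.2, 5.0]
width: 0.0538
gripper_force: 34.9
```

The riser is seated: TCP stopped at 0.0362, right where expected, with about 10 N of contact. I'm releasing it and rising.

>>> move_arm(rows="0 0 0 0 0 0 0.0876; 0 0 0 0 0 0 0.0876; 0 0 0 0 0 0 0.0876; 0 0 0 0 0 0 0.0876; 0 0 0 0 0 -0.02 0.0876; 0 0 0 0 0 -0.05 0.0876; 0 0 0 0 0 -0.05 0.0876; 0 0 0 0 0 -0.04 0.0876")

```text
t: 12.8
eef_pos: [0.5783, 0.0314, 0.1975]
ee_rot: [-3.14, 0.0, -1.623]
force: [0.4, -0.6, -0.6]
width: 0.0875
gripper_force: 0.0
```

```bash
python3 - <<'E'
from h import *
s=arm.get_state();print(s['t'],np.round(s['eef_pos'],4),s['width'],np.round(s['force'],1))
for n in('side','wrist'):
    im,P=look(n,n+'6');x,y,z=P[...,0],P[...,1],P[...,2]
    hsv=cv2.cvtColor(im,cv2.COLOR_BGR2HSV);blue=(abs(hsv[...,0].astype(int)-110)<15)&(hsv[...,1]>100)
    near=(abs(x-.578)<.06)&(abs(y-.03)<.1)
    rect(P,near&(abs(z-.1)<.006),n+' riser')
    m=near&blue&(abs(z-.1)<.006); A=np.c_[P[m][:,:2],np.ones(m.sum())]
    print('plane slope',np.linalg.lstsq(A,z[m],rcond=None)[0][:2])
    c=(abs(x-.491)<.1)&(abs(y-.304)<.1)
    if n=='side': rect(P,c&(z>.05)&(z<.062),'rib')
    rect(P,near&(abs(z-.05)<.004)&~blue,n+' carriage')
d=np.load('/tmp/s0.npz');P=d['P'];x,y,z=P[...,0],P[...,1],P[...,2]
yaw=np.radians(-4.6);X=(x-.4915)*np.cos(yaw)+(y-.305)*np.sin(yaw);Y=-(x-.4915)*np.sin(yaw)+(y-.305)*np.cos(yaw)
m=(abs(X)<.045)&(abs(Y)<.07)&(z>.027)
for a in range(-45,45,6):
    q=m&(X*1000>=a)&(X*1000<a+6); print(a,q.sum(),np.round(z[q].max(),3) if q.any() else '', np.round([Y[q].min(),Y[q].max()],3) if q.any() else '')
E
```

```text
12.8 [0.5783 0.0314 0.1975] 0.08753488021179343 [ 0.4 -0.6 -0.6]
side riser 414 c [578.1  31.9] size [ 56.4 124.1] yaw(long=y) -2.99 z [0.0959 0.1001 0.1036]
plane slope [ 0.00316365 -0.00550827]
rib 51 c [490.  303.6] size [13.2 71.4] yaw(long=y) -5.15 z [0.0517 0.0577 0.06  ]
side carriage 271 c [576.4  31. ] size [ 81.5 153.7] yaw(long=y) -1.75 z [0.0471 0.05   0.0534]
wrist riser 5234 c [576.5  32. ] size [ 54.1 119.5] yaw(long=y) -2.9 z [0.0983 0.0997 0.1009]
plane slope [-0.00105147 -0.00372469]
wrist carriage 2801 c [575.2  31.9] size [ 80.2 150.1] yaw(long=y) -3.08 z [0.0485 0.0498 0.051 ]
-45 0  
-39 0  
-33 1 0.028 [0.028 0.028]
-27 0  
-21 0  
-15 0  
-9 18 0.06 [-0.029  0.037]
-3 40 0.063 [-0.033  0.041]
3 97 0.064 [-0.034  0.04 ]
9 0  
15 0  
21 0  
27 0  
33 0  
39 0
```

The riser is seated level: its top is at 0.0997 with a slope under 0.4%, and it lines up with the carriage. Next is the green carrier.

>>> move_arm(rows="0 0 1.7 -0.03 0.011 0 0.04; 0 0 0 -0.05 0.019 0 0.04; 0 0 0 -0.05 0.019 0 0.04; 0 0 0 -0.05 0.019 0 0.04; 0 0 0 -0.05 0.019 0 0.04; 0 0 0 -0.0387 0.0144 0 0.04; 0 0 0 0 0 0 0.04; 0 0 0 0 0 0 0.04")

```text
t: 13.9
eef_pos: [0.4977, 0.307, 0.1946]
ee_rot: [3.141, -0.001, -1.652]
force: [-0.0, -0.6, -0.2]
width: 0.0403
gripper_force: 0.0
```

```bash
python3 - <<'E'
from h import *
im,P=look('wrist','w7');x,y,z=P[...,0],P[...,1],P[...,2]
near=(abs(x-.491)<.07)&(abs(y-.304)<.09)
r=rect(P,near&(z>.05)&(z<.064),'rib'); rect(P,near&(abs(z-.0195)<.004),'board')
tooldelta([*(np.array(r[0])/1000),.002])
hsv=cv2.cvtColor(im,cv2.COLOR_BGR2HSV)
E
```

```text
rib 682 c [487.8 306. ] size [11.2 68.6] yaw(long=y) -4.2 z [0.0553 0.0574 0.0588]
board 7554 c [488.  306.9] size [ 89.9 139.1] yaw(long=y) -4.49 z [0.0176 0.0199 0.0227]
tool shift [0.0014 0.0099 0.1928] world yaw now [-0.03 -0.03 -4.71] pos [0.4979 0.3066 0.1948]
```

View pics/w7.png

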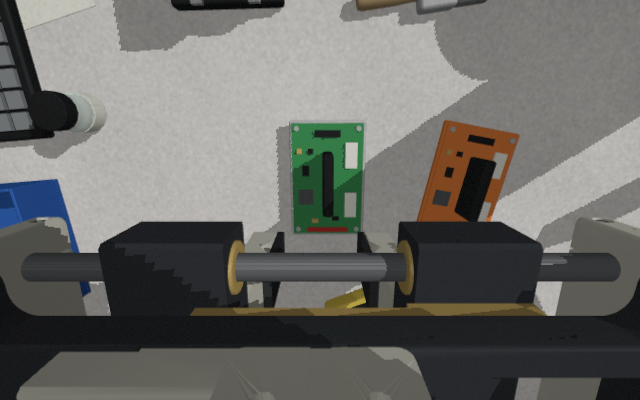

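The wrist view shows the green carrier at (328,178), red stripe toward +y, and the orange look-alike well clear at (468,175). I'm descending over the rib.

>>> move_arm(rows="0 0 0 0.0014 0.0099 0.03 0.04; 0 0 0 0 0 0.05 0.04; 0 0 0 0 0 0.05 0.04; 0 0 0 0 0 0.03 0.04; 0 0 0 0 0 0.015 0.04; 0 0 0 0 0 0.01 0.04; 0 0 0 0 0 0.006 0.04; 0 0 0 0 0 0 0.04")

```text
t: 14.95
eef_pos: [0.4882, 0.3068, 0.0047]
ee_rot: [-3.141, 0.001, -1.653]
force: [-0.4, -0.8, 0.8]
width: 0.0401
gripper_force: 0.0
```

>>> move_arm(rows="0 0 0 0 0 0 0.0; 0 0 0 0 0 0 0.0; 0 0 0 0 0 0 0.0; 0 0 0 0 0 0 0.0; 0 0 0 0 0 0 0.0", squeeze=35)

```text
t: 15.58
eef_pos: [0.4882, 0.3069, 0.0045]
ee_rot: [-3.141, 0.0, -1.653]
force: [1.1, 0.9, 0.9]
width: 0.0118
gripper_force: 35.0
```

>>> move_arm(rows="0 0 0 0 0 -0.01 0; 0 0 0 0 0 -0.03 0; 0 0 0 0 0 -0.05 0; 0 0 0 0 0 -0.05 0; 0 0 0 0 0 -0.05 0; 0 0 0 0 0 -0.01 0; 0 0 0 0.024 -0.0158 0 0; 0 0 -1.7 0.04 -0.025 0 0")

```text
t: 16.58
eef_pos: [0.5223, 0.2392, 0.203]
ee_rot: [3.139, -0.001, -1.621]
force: [0.9, 0.2, -3.8]
width: 0.0118
gripper_force: 35.0
```

>>> move_arm(rows="0 0 0 0.04 -0.025 0 0; 0 0 0 0.04 -0.025 0 0; 0 0 0 0.02 -0.013 0 0; 0 0 0 0 0 0 0; 0 0 0 0 0 0 0")

```text
t: 17.2
eef_pos: [0.5802, 0.1363, 0.2032]
ee_rot: [3.14, -0.001, -1.624]
force: [-0.7, -0.1, -4.8]
width: 0.0117
gripper_force: 35.0
```

```bash
python3 - <<'E'
from h import *
s=arm.get_state();print(s['t'],np.round(s['eef_pos'],4),np.degrees(s['ee_rot']),s['width'],np.round(s['force'],1))
im,P=look('wrist','w8');x,y,z=P[...,0],P[...,1],P[...,2]
near=(abs(x-.578)<.08)
rect(P,near&(abs(z-.1)<.004)&(abs(y-.03)<.1),'riser')
m=near&(abs(z-s['eef_pos'][2]-.0155)<.006);rect(P,m,'board')
E
```

```text
17.2 [0.5802 0.1363 0.2032] [ 1.79884215e+02 -3.16639911e-02 -9.30306709e+01] 0.011703577725074042 [-0.7 -0.1 -4.8]
riser 6012 c [575.8  17.6] size [54.1 91.3] yaw(long=y) -2.99 z [0.0985 0.0998 0.101 ]
board 15597 c [578.2 124.5] size [ 90.4 116.6] yaw(long=y) -3.02 z [0.2159 0.2184 0.2214]
```

View pics/w8.png

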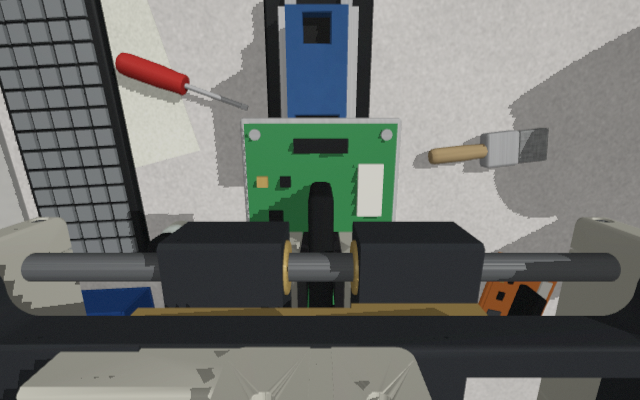

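The wrist view shows the riser's narrow pocket at (317,28) and the carrier board at (320,170), with parallel yaws. The required shift is 104.3 mm along tool x and -3.2 mm along tool y.

>>> move_arm(rows="0 0 0 0.03 -0.0032 0 0; 0 0 0 0.045 0 0 0; 0 0 0 0.0293 0 0 0; 0 0 0 0 0 0.03 0; 0 0 0 0 0 0.03 0; 0 0 0 0 0 0.02 0; 0 0 0 0 0 0.01 0; 0 0 0 0 0 0 0")

```text
t: 18.25
eef_pos: [0.5785, 0.0325, 0.1139]
ee_rot: [3.141, -0.0, -1.622]
force: [-0.0, 0.1, -3.6]
width: 0.0117
gripper_force: 35.0
```

```bash
python3 - <<'E'
from h import *
s=arm.get_state();print(s['t'],np.round(s['eef_pos'],4),np.degrees(s['ee_rot']),s['width'],np.round(s['force'],1))
for n in('side','scene'):
    im,P=look(n,n+'9');x,y,z=P[...,0],P[...,1],P[...,2]
    near=(abs(x-.578)<.06)&(abs(y-.03)<.1)
    rect(P,near&(abs(z-.129)<.005),n+' board');
E
```

```text
18.25 [0.5785 0.0325 0.1139] [ 1.79946524e+02 -2.42811103e-02 -9.29467424e+01] 0.011718321967603744 [-0.   0.1 -3.6]
side board 607 c [578.1  27.1] size [ 92.1 135. ] yaw(long=y) -1.7 z [0.1259 0.1298 0.133 ]
scene board 493 c [581.1  33.8] size [ 91.1 143.2] yaw(long=y) -1.68 z [0.1254 0.1293 0.1334]
```

>>> move_arm(rows="0 0 0 0 0 0.004 0; 0 0 0 0 0 0.003 0; 0 0 0 0 0 0.0015 0; 0 0 0 0 0 0.001 0; 0 0 0 0 0 0 0")

```text
t: 18.98
eef_pos: [0.5788, 0.032, 0.1047]
ee_rot: [3.141, -0.0, -1.623]
force: [-0.7, 0.6, -4.5]
width: 0.0119
gripper_force: 35.0
```

>>> move_arm(rows="0 0 0 0 0 0.001 0; 0 0 0 0 0 0.001 0; 0 0 0 0 0 0.001 0; 0 0 0 0 0 0 0")

```text
t: 19.48
eef_pos: [0.5788, 0.032, 0.1017]
ee_rot: [3.141, -0.0, -1.623]
force: [0.1, 0.7, -4.2]
width: 0.0117
gripper_force: 35.0
```

The lugs are about 2.8 mm into the riser's pockets with no contact. I'll continue down.

>>> move_arm(rows="0 0 0 0 0 0.0015 0; 0 0 0 0 0 0.0015 0; 0 0 0 0 0 0.0015 0; 0 0 0 0 0 0.001 0; 0 0 0 0 0 0.001 0; 0 0 0 0 0 0 0")

```text
t: 20.23
eef_pos: [0.5788, 0.032, 0.0952]
ee_rot: [3.141, -0.0, -1.623]
force: [-0.5, -0.0, -3.6]
width: 0.0119
gripper_force: 35.0
```

>>> move_arm(rows="0 0 0 0 0 0.0005 0; 0 0 0 0 0 0.0005 0; 0 0 0 0 0 0 0")

```text
t: 20.6
eef_pos: [0.579, 0.032, 0.0945]
ee_rot: [-3.141, 0.0, -1.623]
force: [-1.1, 0.5, -1.8]
width: 0.0116
gripper_force: 35.0
```

>>> move_arm(rows="0 0 0 0 0 0.0005 0; 0 0 0 0 0 0.0003 0; 0 0 0 0 0 0 0")

```text
t: 20.98
eef_pos: [0.5791, 0.0321, 0.0944]
ee_rot: [-3.141, 0.0, -1.623]
force: [-2.8, 0.5, 5.9]
width: 0.0117
gripper_force: 35.0
```

The carrier is seated at TCP 0.0944, as expected, with light contact. I'm releasing it and rising.

>>> move_arm(rows="0 0 0 0 0 0 0.04; 0 0 0 0 0 0 0.04; 0 0 0 0 0 0 0.04; 0 0 0 0 0 0 0.04; 0 0 0 0 0 -0.015 0.04; 0 0 0 0 0 -0.04 0.04; 0 0 0 0 0 -0.04 0.04; 0 0 0 -0.03 0 -0.02 0.04")

```text
t: 21.98
eef_pos: [0.5815, 0.0613, 0.2124]
ee_rot: [-3.137, 0.001, -1.625]
force: [-0.2, 0.1, -1.1]
width: 0.0401
gripper_force: 0.0
```

>>> move_arm(rows="0 0 0 -0.04 0 0 0.04; 0 0 0 0 0 0 0.04; 0 0 0 0 0 0 0.04")

```text
t: 22.35
eef_pos: [0.5825, 0.102, 0.2091]
ee_rot: [-3.141, 0.0, -1.622]
force: [0.4, 0.6, 0.3]
width: 0.0401
gripper_force: 0.0
```

```bash
python3 - <<'E'
from h import *
s=arm.get_state();print(s['t'],np.round(s['eef_pos'],4),s['width'],np.round(s['force'],1))
out=[]
for n in('side','wrist'):
    im,P=look(n,n+'10');out.append(im);x,y,z=P[...,0],P[...,1],P[...,2]
    hsv=cv2.cvtColor(im,cv2.COLOR_BGR2HSV);green=(abs(hsv[...,0].astype(int)-65)<18)&(hsv[...,1]>100)
    near=(abs(x-.578)<.06)&(abs(y-.03)<.1)
    rect(P,near&(abs(z-.11)<.006),n+' board')
    m=near&green&(abs(z-.11)<.008); A=np.c_[P[m][:,:2],np.ones(m.sum())]
    print('slope',np.linalg.lstsq(A,z[m],rcond=None)[0][:2],np.median(z[m]))
    rect(P,near&(abs(z-.05)<.004),n+' carriage')
cv2.imwrite('pics/end.png',np.vstack([cv2.resize(out[0][120:270,200:440],(480,300)),cv2.resize(out[1],(480,300))]))
E
```

```text
22.35 [0.5825 0.102  0.2091] 0.04005056533873624 [0.4 0.6 0.3]
side board 793 c [579.4  30.2] size [ 91.1 141.8] yaw(long=y) -2.28 z [0.1064 0.1106 0.1144]
slope [-0.00947474 -0.00811596] 0.11066671460787036
side carriage 264 c [576.5  30.8] size [ 80.8 153.4] yaw(long=y) -2.46 z [0.0467 0.0501 0.0534]
wrist board 14103 c [577.4  31.5] size [ 90.1 138.9] yaw(long=y) -3.03 z [0.1076 0.1099 0.1129]
slope [-0.00076254 -0.00045725] 0.10974398914590311Traceback (most recent call last):
  File "<stdin>", line 11, in <module>
  File "h.py", line 20, in rect
    print(name,len(p),'c',np.round(r[0],1),'size',np.round(sorted(r[1]),1),'yaw(long=y)',round(a,2),'z',np.round(np.percentile(p[:,2],[5,50,95]),4))
                                                                                                                 ~~~~~~~~~~~~~^^^^^^^^^^^^^^^^^^
    return _quantile_unchecked(
        a, q, axis, out, overwrite_input, method, keepdims, weights)
    return _ureduce(a,
                    func=_quantile_ureduce_func,
    ...<5 lines>...
                    overwrite_input=overwrite_input,
                    method=method)
    r = func(a, **kwargs)
    result = _quantile(arr,
                       quantiles=q,
    ...<2 lines>...
                       out=out,
                       weights=wgt)
    slices_having_nans = np.isnan(arr[-1, ...])
                                  ~~~^^^^^^^^^
IndexError: index -1 is out of bounds for axis 0 with size 0
```

The board is at height 0.1097 (expected 0.110), level to under 0.1%, with the gripper clear. The error came only from an empty mask in my check script. I'm handing the job in.

```bash
python3 -c "from station import arm; print(arm.job_done())"
```

```text
the job is handed in; nothing more can be done
None
```

The riser is seated in the carriage and the green carrier in the riser, red mark over red mark; the board measures level at about 110 mm as expected, and I released the stack and handed in at about 22 s without moving anything else.

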